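# Bolt the saw-blade chest shut

### The job

Close up the saw-blade chest with your fingertips alone: push its sliding cover shut, all the way to the stop. Then press the spring catch bar down with one fingertip and keep it down while the other fingertip pushes the bolt's tab sideways until the bolt is fully home in the cover; take the hand away so that the catch springs back up. Do not force the bolt past the raised catch, and do not pick up or push away any of the things lying about.

Things in the scene. Friction and masses are not known exactly. Their poses are not given: they have to be found in the camera images.
- chest: blue-painted steel saw-blade chest 280 (x) x 340 (y) x 70 mm tall, screwed to the bench. Origin on the bench under it; local y from -175 to 165 mm. Its right part (y < 0) is a fixed deck, 70 mm high, that carries the bolt and the catch; its left part (y > 0) is an open bay with the sliding cover. Its x axis points away from the robot (within 0.3 rad), y to the left, z up; all points below have the same axes
- cover (a joint): how far the flat aluminium cover has slid along the chest's +x: 0 = fully open, 0.090 m = shut, against its stop. It slides with 3 N of friction and stays where it is left. A raised rail along its right edge, 32 mm above the deck, has a 20 mm slot that comes in line with the bolt only when the cover is shut; otherwise the rail blocks the bolt
- cover_lip (a point): middle of the top edge of the cover's upstanding push lip: a plate 6 mm thick (x), 90 mm wide (y), its top 34 mm above the cover's upper face. Push its near (-x) face
- bolt (a joint): how far the bolt has slid along the chest's +y: 0 = drawn back (as at the start), 0.050 m = fully home through the rail's slot, at its stop. 2.5 N of friction; stays where left. While the catch is up, its tooth blocks the bolt
- bolt_tab (a point): middle of the top edge of the bolt's upright push tab: steel plate 30 mm wide (x), 8 mm thick (y), standing 40 mm up from the bolt's rod. The rod runs along y beneath it: 12 mm wide, its top 40 mm below this point and 22 mm above the deck; nothing higher stands on the near (-y) side of the tab. Push its -y face
- catch (a joint): how far the spring catch is pressed straight down: 0 = up, 0.012 m = bottom stop. The tooth frees the bolt from 0.005 m down (aim at 0.007 to 0.010). Pressing takes 2 N at first, 4.5 N at 0.005, 7.5 N at the stop. Let go, it springs up by itself; it does so fully only with the bolt at either end, 0 or beyond 0.0465 m
- catch_top (a point): middle of the top face of the catch's press bar: flat steel bar 22 mm wide (x), 115 mm long (y), parallel to the bolt, 50 mm from it on the chest's -x side; its top is 40 mm above the deck when up, 22 mm below the top of the bolt's tab. It may be pressed anywhere along its length, and a fingertip may slide along it while pressing
- screw_jar: small glass jar with a steel lid, 38 mm across, 55 mm tall, standing on the chest's deck at its far end; loose, to be left alone. Origin: centre of its underside
- oil_bottle: white plastic oil bottle, 34 mm across, 75 mm tall, standing on the chest's deck at its far end; loose, to be left alone. Origin: centre of its underside
- offcut: wooden offcut 35 x 75 x 19 mm lying on the chest's deck at its near end; loose, to be left alone. Origin: centre of its underside
- filler_tin: tin, 74 mm across, 85 mm tall, on the bench beside the chest; loose, to be left alone. Origin: centre of its underside
- tape_roll: cardboard-brown roll of tape, 90 mm across, 24 mm tall, on the bench beside the chest; loose, to be left alone. Origin: centre of its underside
- screwdriver: screwdriver lying on the bench beside the chest; loose, to be left alone
- pencil_cup: grey plastic cup, 72 mm across, 90 mm tall, on the bench beside the chest; loose, to be left alone. Origin: centre of its underside

How it is judged:
By the outcome, as a careful person would: the job done as asked, in the order asked, and still so for the second after the job is handed in, with the robot touching nothing.
It also fails if it takes over 46 s, if anything falls off the work surface, if the arm or the gripper's body presses on something with over 40 N, if the wrist force passes 120 N, or if a joint passes its speed limit or range.

### The arm

A 6-joint arm with a two-finger parallel gripper is mounted at the origin on the work surface. World frame = base frame: x ahead of the robot, y to its left, z up, the work surface at z = 0. Lengths are in m, angles in rad, forces in N, time in s.
With the tool pointing down it reaches from about 0.35 to 0.8 m from the base axis. Payload 7.3 kg.
Tool frame: the origin (TCP) lies on the centre line of the jaws, within the pads' length; the fingertips stand 19 mm ahead of it and the grasp point (between the pads) is the TCP (r.finger_overhang is the distance from the TCP to the fingertips, in m); z points along the fingers, x is the direction in which the jaws open and shut, and the axes are right-handed (so a half turn about z gives the same grasp; the last joint's range is limited). The gripper opens to 85 mm and grips with 20 to 120 N. Pads are 22 mm wide; open, the fingers measure 114 mm over their backs; the gripper's body (76 mm by 85 mm) begins 54 mm behind the grasp point. The pads swing forward as they close: fully open they stand 13 mm farther back than shut.
Start: joints at [1.036, 0.342, 1.524, -0, 1.275, -0.146], TCP at [0.199, 0.486, 0.25] pointing down, gripper open.
Joint ranges: [-2.53, 2.53], [-0.77, 2.02], [0.04, 2.7], [-1, 4.14], [0.28, 2.66], [-3.11, 3.11]. Speed limits (rad/s): [2.57, 2.57, 3.14, 3.14, 3.14, 3.14].

### API

Orientations are given as a unit quaternion [w, x, y, z].
In Python, from cell import status, read_camera, order, r gives the robot as it stands. The module is installed in compiled form; this text tells all that it offers.
- The arm moves only by the tool servo_tool, never from a script. Its argument "commands" is a list of rows, each a list of 7 numbers: the shift along the world's x, y, z in m, then the turn, a rotation vector about the world's x, y, z in rad, then the finger opening in m, from 0 to 0.0854. In form: [[x, y, z, wx, wy, wz, gripper], ...]. A call has exactly 5 rows; each row is the pose to reach, as a shift and turn from the pose commanded when the call began; what a row does not reach only later rows make up. A row lasts 1/10 s, in which the tool goes at most 50 mm and 8.59 degrees, less where a joint would pass 70% of its speed; a pose out of reach is approached as far as the arm can. A call with a gripper value outside its range is refused whole. The fingers move at their own pace and stop on an object; "squeeze" is the grip in N (left out, the last holds). Time passes only in rows, so rows that repeat a pose let the fingers close, or fill a call up. It gives the time, the measured TCP pose, the force and the opening at its end, in the units of the state.
- status.observe(): the state, without advancing time (a new reading comes with each control period).
- read_camera(name): name is "scene" or "top" or "wrist"; returns a dict with "img" (400x640x3 uint8, red, green, blue), "z_map" (400x640 float32, m along the optical axis (not along the pixel's ray), 0 where there is no reading), "vertical_fov" (degrees; the focal length in pixels is half the picture's height over the tangent of half this angle, whatever the lens; pixels are square), "cx", "cy" (the principal point, pixels), "world_from_camera" (4x4, takes a point from camera to world coordinates); the wrist camera has in their place "hand_eye" (4x4, takes a point from camera to tool coordinates, whose origin is the TCP and whose axes are the tool frame's). Camera axes: x right, y down, z forward; pixel columns grow to the right and rows downward; lengths in m; the calibration is good to about 2 mm. A picture is of the moment at which its call begins: read the wrist's pose just before it.
- order.job_done(): hands the job in, once; it reports no verdict.
The state is a dict: "t": time; "q": joint angles; "qvel": joint speeds; "joint_torque": joint torques, N m; "eef_pos": TCP position; "tool_rot": TCP orientation; "contact_force": force on the tool from outside, world axes, zero at the start; "torque": the same for the moment, N m; "width": opening from 0.0 (shut) to 1.0 (fully open).
Only numpy, scipy, OpenCV 4.12 (cv2) and the standard library are available. Lean on these libraries where they do the work, as an engineer would, in place of code of your own. Each camera call takes 0.05 s, during which the arm holds its last target.

## Working session

There is one attempt and no reset: what is moved stays moved. The work goes in short steps, Python scripts to look and compute and a tool call to move; the robot and the scene stay as the last step left them, time stands still between calls to the robot, and variables do not carry over. Pictures are saved under pics/ and viewed, and the job is handed in when it is done.

Besides the shell and the picture viewer there is one more tool, called as name(argument=value, ...), one argument or row to a line, values as JSON. servo_tool: Moves the arm, as the interface text tells. Its arguments: {"type":"object","properties":{"commands":{"type":"array"},"squeeze":{"type":"number"}},"required":["commands"]}

```bash
mkdir -p pics; ls; cat > h.py <<'E'
import numpy as np, cv2
from cell import status, read_camera, order, r
def snap(name,fn):
    c=read_camera(name); cv2.imwrite('pics/'+fn+'.png',c['img'][:,:,::-1]); np.savez('pics/'+fn+'.npz',**{k:v for k,v in c.items()}); return c
def f(c): return 200/np.tan(np.radians(c['vertical_fov'])/2)
def cloud(c,T):
    z=c['z_map']; v,u=np.mgrid[0:400,0:640]; F=f(c)
    P=np.stack([(u-c['cx'])/F*z,(v-c['cy'])/F*z,z],-1)
    return P@T[:3,:3].T+T[:3,3]
E
python3 - <<'E'
from h import *
s=status.observe(); print(s); print(r.finger_overhang)
for n in ('scene','top'): c=snap(n,n+'1'); print(c['world_from_camera'],f(c))
E
```

```text
pics
{'t': 0.0, 'q': array([ 1.03598987e+00,  3.42718640e-01,  1.52502922e+00, -1.35555647e-05,
        1.27540883e+00, -1.46044283e-01]), 'qvel': array([-4.49079374e-04,  7.60380096e-04,  9.27030262e-04,  3.75122317e-04,
        1.18542995e-04, -9.52910678e-05]), 'joint_torque': array([-1.21511389e-04, -4.33693635e+01, -2.46007365e+01, -3.28359147e-04,
        8.11448030e-03,  4.55397128e-06]), 'eef_pos': array([0.19880614, 0.48549117, 0.2496238 ]), 'tool_rot': array([ 3.42456798e-04,  8.30373033e-01,  5.57207336e-01, -7.03074009e-04]), 'contact_force': array([-0.97153681, -1.40676966, -0.36508313]), 'torque': array([0.0202508 , 0.02578289, 0.01723384]), 'width': 1.0011709507181454}
0.019
[[ 0.03967189  0.70119619 -0.71186378  1.41999674]
 [ 0.99920921 -0.02973782  0.02639336  0.00927008]
 [-0.00266236 -0.71234792 -0.70182145  0.90146789]
 [ 0.          0.          0.          1.        ]] 463.2831904060443
[[ 0.03699237 -0.97296968  0.22795079  0.40191079]
 [-0.99930941 -0.03521748  0.01185027  0.024806  ]
 [-0.0035021  -0.22823174 -0.97360054  1.08161581]
 [ 0.          0.          0.          1.        ]] 455.37150916604395
```

View pics/scene1.png

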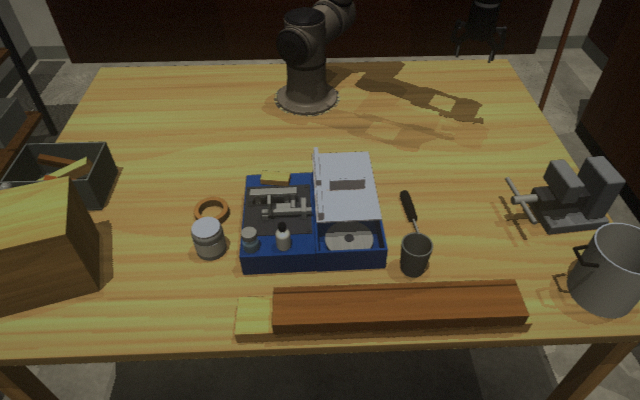

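View pics/top1.png

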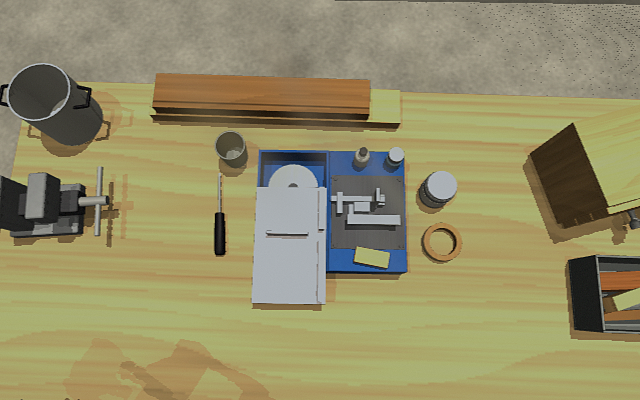

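The scene view shows the chest at about (310,215). In the top view the chest spans (255–407, 150–303), with the cover lip at (287,233), the tab near (378,197), the catch bar near (374,220) and the offcut at (372,258). Next I'll build a fused height map to get metric positions.

```bash
python3 - <<'E'
from h import *
L=lambda n:dict(np.load(f'pics/{n}.npz'))
c=L('top1'); P=cloud(c,c['world_from_camera'])
img=c['img']
crop=img[140:310,210:470]; cv2.imwrite('pics/topcrop.png',cv2.resize(crop,None,fx=3,fy=3,interpolation=cv2.INTER_CUBIC)[:,:,::-1])
# ortho height map 1mm/px->scaled 2: x 0.25..0.65 up, y 0.25..-0.3
c2=L('scene1'); P2=cloud(c2,c2['world_from_camera'])
for nm,cc,PP in(('top',c,P),('scene',c2,P2)):
    m=cc['z_map']>0; Q=PP[m]; C=cc['img'][m]
    s=(Q[:,0]>.28)&(Q[:,0]<.68)&(abs(Q[:,1])<.27)&(Q[:,2]>-.02)&(Q[:,2]<.2)
    Q=Q[s]
    H=np.zeros((400,540)); i=((.68-Q[:,0])*1000).astype(int); j=((.27-Q[:,1])*1000).astype(int)
    np.maximum.at(H,(i.clip(0,399),j.clip(0,539)),Q[:,2])
    H=cv2.dilate(H,np.ones((3,3)))
    cv2.imwrite(f'pics/h_{nm}.png',cv2.applyColorMap((H/0.17*255).clip(0,255).astype(np.uint8),cv2.COLORMAP_JET))
    print(nm,np.histogram(Q[:,2],bins=np.arange(-.01,.18,.005)))
E
```

```text
top (array([  222, 13073, 10346,   140,    87,   136,   465,   217,    33,
          40,    29,    37,    29,    42,    55,  1763,  5909,  5097,
         312,   827,   359,   223,   529,   409,   299,     3,     6,
          18,    35,     2,     0,     0,     0,     0,     0,     0,
           0]), array([-0.01 , -0.005,  0.   ,  0.005,  0.01 ,  0.015,  0.02 ,  0.025,
        0.03 ,  0.035,  0.04 ,  0.045,  0.05 ,  0.055,  0.06 ,  0.065,
        0.07 ,  0.075,  0.08 ,  0.085,  0.09 ,  0.095,  0.1  ,  0.105,
        0.11 ,  0.115,  0.12 ,  0.125,  0.13 ,  0.135,  0.14 ,  0.145,
        0.15 ,  0.155,  0.16 ,  0.165,  0.17 ,  0.175]))
scene (array([  63, 4204, 2837,  258,   75,  196,  858,  102,    9,    8,    2,
          7,    8,    7,   16, 1033, 3115, 1978,  336,  592,  284,  203,
        336,  326,  122,    9,    9,    8,   25,    0,    0,    0,    0,
          0,    0,    0,    0]), array([-0.01 , -0.005,  0.   ,  0.005,  0.01 ,  0.015,  0.02 ,  0.025,
        0.03 ,  0.035,  0.04 ,  0.045,  0.05 ,  0.055,  0.06 ,  0.065,
        0.07 ,  0.075,  0.08 ,  0.085,  0.09 ,  0.095,  0.1  ,  0.105,
        0.11 ,  0.115,  0.12 ,  0.125,  0.13 ,  0.135,  0.14 ,  0.145,
        0.15 ,  0.155,  0.16 ,  0.165,  0.17 ,  0.175]))
```

View pics/topcrop.png

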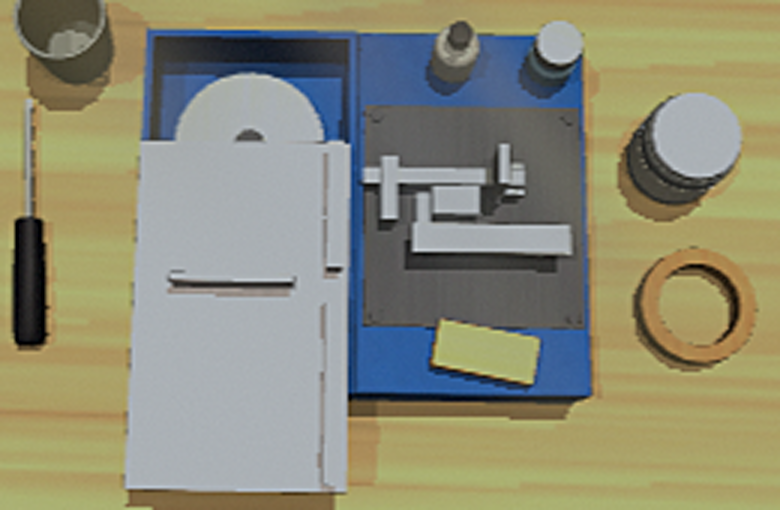

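View pics/h_top.png

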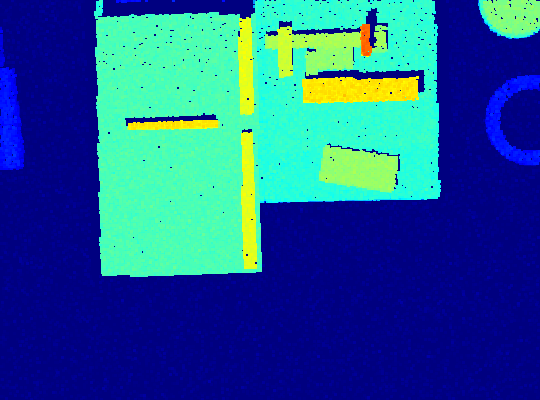

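View pics/h_scene.png

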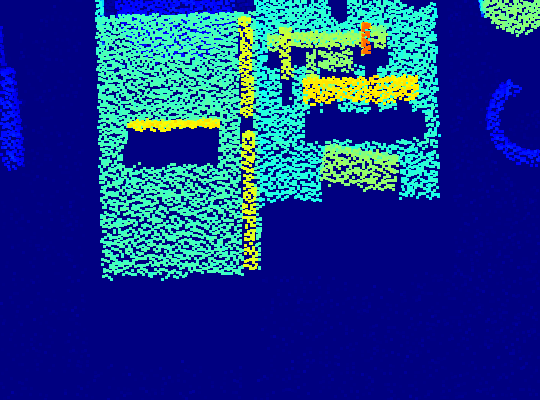

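```bash
python3 - <<'E'
from h import *
L=lambda n:dict(np.load(f'pics/{n}.npz'))
for n in('top1','scene1'):
    c=L(n); P=cloud(c,c['world_from_camera'])[c['z_map']>0]
    def box(lo,hi,zl,zh,nm):
        s=np.all((P[:,:2]>lo)&(P[:,:2]<hi),1)&(P[:,2]>zl)&(P[:,2]<zh); Q=P[s]
        (cx,cy),(w,h),a=cv2.minAreaRect(np.percentile(Q[:,:2],[],axis=0).astype(np.float32) if 0 else (Q[:,:2]*1000).astype(np.float32))
        print(n,nm,len(Q),'c',round(cx,1),round(cy,1),'wh',round(w,1),round(h,1),'a',round(a,2),'z',np.median(Q[:,2]).round(4),'mean',Q.mean(0).round(4))
        return Q
    box((.4,0),(.8,.25),.098,.125,'lip+rail')
    box((.5,.03),(.6,.16),.1,.125,'lip')
    box((.4,0.0),(.8,.04),.095,.125,'rail')
    box((.55,-.17),(.63,-.02),.1,.12,'catch')
    box((.6,-.15),(.7,-.05),.12,.14,'tab')
    box((.45,-.2),(.56,-.02),.083,.1,'offcut')
    box((.45,-.17),(.57,.0),.065,.075,'deck')
    box((.6,-.16),(.7,-.02),.086,.1,'rod')
    box((.7,-.2),(.8,.0),.1,.16,'jarbottle')
    box((.3,-.25),(.8,.25),.06,.16,'all')
E
```

```text
top1 lip+rail 747 c 535.8 78.1 wh 248.6 123.1 a 1.13 z 0.1023 mean [0.5368 0.0374 0.1032]
top1 lip 144 c 554.9 96.8 wh 6.5 86.5 a 1.27 z 0.1095 mean [0.5548 0.094  0.1087]
top1 rail 601 c 536.9 22.5 wh 248.6 12.0 a 1.22 z 0.1018 mean [0.5317 0.0224 0.1018]
top1 catch 562 c 603.8 -90.4 wh 49.4 113.9 a 1.72 z 0.1097 mean [ 0.5905 -0.0891  0.1097]
top1 tab 61 c 639.8 -95.8 wh 29.4 8.5 a 4.83 z 0.1307 mean [ 0.6389 -0.0955  0.1301]
top1 offcut 558 c 511.0 -89.1 wh 75.2 35.3 a 80.98 z 0.0886 mean [ 0.5107 -0.0889  0.0886]
top1 deck 2443 c 525.9 -84.6 wh 91.0 168.8 a 1.2 z 0.0706 mean [ 0.5273 -0.0818  0.0705]
top1 rod 423 c 629.3 -68.0 wh 46.4 94.7 a 1.17 z 0.0903 mean [ 0.6313 -0.0615  0.0904]
top1 jarbottle 427 c 734.8 -100.2 wh 34.7 108.0 a 1.27 z 0.1237 mean [ 0.7313 -0.1014  0.1238]
top1 all 19109 c 581.6 11.7 wh 510.3 378.2 a 84.94 z 0.0746 mean [0.5839 0.0007 0.0783]
scene1 lip+rail 465 c 535.8 78.3 wh 251.0 124.6 a 1.29 z 0.1018 mean [0.549  0.0496 0.1027]
scene1 lip 148 c 554.6 96.2 wh 10.0 89.6 a 0.7 z 0.1068 mean [0.5557 0.0955 0.106 ]
scene1 rail 312 c 537.1 22.0 wh 251.0 12.1 a 1.28 z 0.1012 mean [0.5468 0.0222 0.1011]
scene1 catch 381 c 589.7 -90.9 wh 27.1 113.9 a 1.06 z 0.1089 mean [ 0.5924 -0.0899  0.1084]
scene1 tab 42 c 641.7 -95.7 wh 29.2 6.8 a 1.05 z 0.1311 mean [ 0.6431 -0.0957  0.1289]
scene1 offcut 287 c 510.9 -89.9 wh 75.6 40.7 a 82.38 z 0.0881 mean [ 0.5129 -0.0894  0.088 ]
scene1 deck 753 c 525.2 -84.4 wh 91.0 167.5 a 0.97 z 0.0701 mean [ 0.5231 -0.0774  0.0702]
scene1 rod 295 c 628.0 -69.2 wh 52.7 96.5 a 3.66 z 0.09 mean [ 0.6334 -0.0646  0.0901]
scene1 jarbottle 473 c 739.2 -100.6 wh 107.6 35.4 a 85.17 z 0.1221 mean [ 0.7407 -0.0985  0.1209]
scene1 all 11662 c 582.4 10.7 wh 508.8 385.2 a 85.54 z 0.0744 mean [ 0.6184 -0.0047  0.0792]
```

servo_tool(
  commands=[
    [0.03,-0.038,0,0,0,-0.116,0],
    [0.06,-0.076,0,0,0,-0.232,0],
    [0.09,-0.114,0,0,0,-0.348,0],
    [0.12,-0.152,0,0,0,-0.464,0],
    [0.15,-0.19,0,0,0,-0.58,0],
  ],
  squeeze=20,
)

```text
t: 0.6
eef_pos: [0.3496, 0.2941, 0.2501]
tool_rot: [0.0, 0.956, 0.294, -0.0]
contact_force: [1.0, 1.2, -0.4]
width: 0.145
```

servo_tool(
  commands=[
    [0.03,-0.038,0,0,0,-0.116,0],
    [0.06,-0.076,0,0,0,-0.232,0],
    [0.09,-0.114,0,0,0,-0.348,0],
    [0.12,-0.152,0,0,0,-0.464,0],
    [0.15,-0.195,0,0,0,-0.581,0],
  ],
)

```text
t: 1.1
eef_pos: [0.4984, 0.1011, 0.2501]
tool_rot: [-0.0, 1.0, 0.008, -0.0]
contact_force: [0.1, 0.7, 0.9]
width: -0.0
```

servo_tool(
  commands=[
    [0.003,-0.001,-0.03,0,0,0.004,0],
    [0.006,-0.002,-0.06,0,0,0.004,0],
    [0.008,-0.003,-0.09,0,0,0.004,0],
    [0.008,-0.004,-0.12,0,0,0.004,0],
    [0.008,-0.004,-0.14,0,0,0.004,0],
  ],
)

```text
t: 1.6
eef_pos: [0.5045, 0.0985, 0.1079]
tool_rot: [0.0, 1.0, 0.012, -0.002]
contact_force: [0.6, 0.8, -0.2]
width: -0.002
```

```bash
python3 - <<'E'
from h import *
s=status.observe(); print(s['eef_pos'],s['contact_force'],s['tool_rot']); c=snap('scene','s2')
cv2.imwrite('pics/s2c.png',cv2.resize(c['img'][120:290,220:420],None,fx=4,fy=3.5)[:,:,::-1])
snap('wrist','w2')
E
```

```text
[0.5044906  0.09853707 0.10794739] [ 0.63735838  0.80909302 -0.24097059] [ 7.38434814e-05  9.99922899e-01  1.23140998e-02 -1.59816355e-03]
```

View pics/s2c.png

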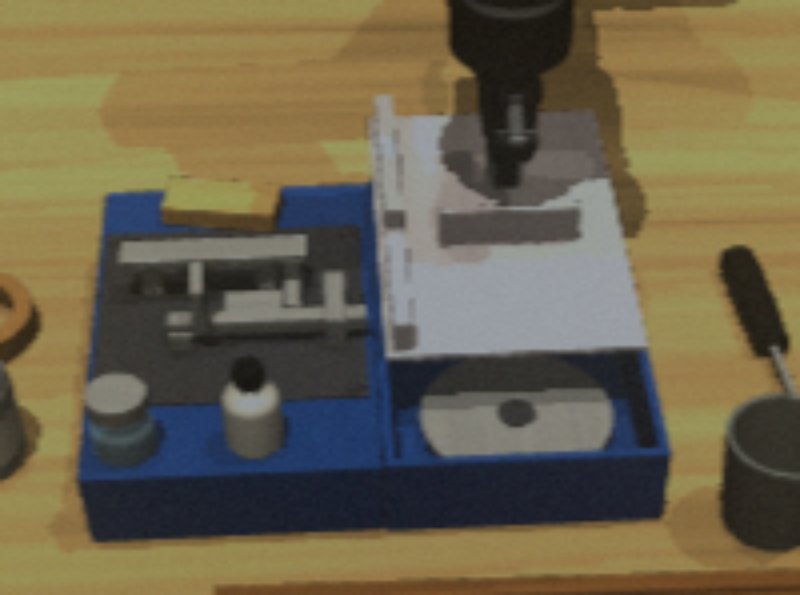

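View pics/w2.png

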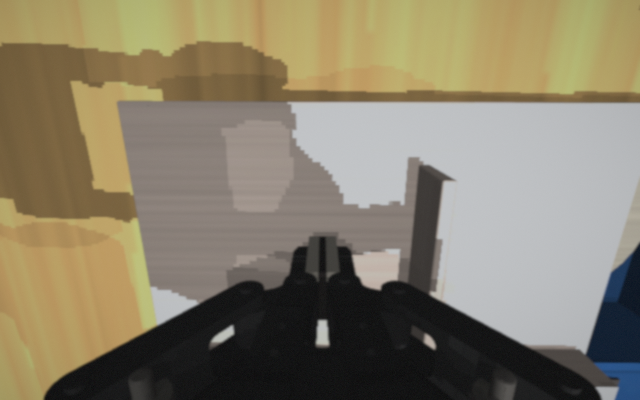

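servo_tool(
  commands=[
    [0.01,0,0,0,0,0,0],
    [0.02,0,0,0,0,0,0],
    [0.028,0,0,0,0,0,0],
    [0.034,0,0,0,0,0,0],
    [0.04,0,0,0,0,0,0],
  ],
)

```text
t: 2.2
eef_pos: [0.5457, 0.0989, 0.1107]
tool_rot: [-0.0, 1.0, 0.013, -0.0]
contact_force: [-4.5, -0.1, 2.0]
width: 0.006
```

servo_tool(
  commands=[
    [0.01,0,0,0,0,0,0],
    [0.02,0,0,0,0,0,0],
    [0.03,0,0,0,0,0,0],
    [0.04,0.001,0,0,0,0,0],
    [0.05,0.001,0,0,0,0,0],
  ],
)

```text
t: 2.7
eef_pos: [0.5965, 0.0996, 0.1102]
tool_rot: [0.0, 1.0, 0.012, -0.0]
contact_force: [-2.8, 0.8, 0.8]
width: 0.003
```

servo_tool(
  commands=[
    [0.006,0,0,0,0,0,0],
    [0.012,0,0,0,0,0,0],
    [0.018,0,0,0,0,0,0],
    [0.022,0,0,0,0,0,0],
    [0.025,0,0,0,0,0,0],
  ],
)

```text
t: 3.2
eef_pos: [0.6188, 0.1, 0.1101]
tool_rot: [-0.0, 1.0, 0.013, -0.003]
contact_force: [-16.5, 1.2, 10.2]
width: -0.002
```

servo_tool(
  commands=[
    [0.001,0,0,0,0,0,0],
    [0.002,0,0,0,0,0,0],
    [0.003,0,0,0,0,0,0],
    [0.004,0,0,0,0,0,0],
    [0.004,0,0,0,0,0,0],
  ],
)

```text
t: 3.7
eef_pos: [0.619, 0.1, 0.1101]
tool_rot: [0.0, 1.0, 0.013, -0.007]
contact_force: [-24.5, 0.5, 13.8]
width: -0.003
```

servo_tool(
  commands=[
    [-0.01,0,0,0,0,0,0],
    [-0.02,0,0.0,0,0,0,0],
    [-0.02,0,0.03,0,0,0,0],
    [-0.02,0,0.06,0,0,0,0],
    [-0.03,0,0.09,0,0,0,0],
  ],
)

```text
t: 4.2
eef_pos: [0.596, 0.0994, 0.2016]
tool_rot: [0.0, 1.0, 0.012, 0.001]
contact_force: [0.8, 0.1, -0.2]
width: 0.002
```

```bash
cat > m.py <<'E'
from h import *
import sys
tag=sys.argv[1]
s=status.observe(); print(s['t'],s['eef_pos'],s['contact_force'],s['tool_rot'])
for n in('top','scene'):
    c=snap(n,n+tag); P=cloud(c,c['world_from_camera'])[c['z_map']>0]
    def box(lo,hi,zl,zh,nm):
        Q=P[np.all((P[:,:2]>lo)&(P[:,:2]<hi),1)&(P[:,2]>zl)&(P[:,2]<zh)]
        if len(Q)<5: print(nm,len(Q)); return
        (cx,cy),(w,h),a=cv2.minAreaRect((Q[:,:2]*1000).astype(np.float32))
        print(n,nm,len(Q),'c',round(cx,1),round(cy,1),'wh',round(w,1),round(h,1),'a',round(a,2),'z',np.median(Q[:,2]).round(4))
    box((.6,.04),(.7,.16),.1,.113,'lip')
    box((.4,0.0),(.8,.04),.095,.115,'rail')
    box((.55,-.17),(.615,-.02),.095,.12,'catch')
    box((.6,-.15),(.7,0),.12,.14,'tab')
    box((.45,-.2),(.56,-.02),.083,.1,'offcut')
    box((.7,-.2),(.8,.0),.1,.16,'jarbottle')
    g=cv2.resize(c['img'][110:320,210:470] if n=='top' else c['img'][120:290,220:420],None,fx=3,fy=2.8)[:,:,::-1]; cv2.imwrite(f'pics/{n}{tag}c.png',g)
E
python3 m.py 3
```

```text
4.2 [0.59595915 0.0994117  0.20155323] [ 0.80106006  0.07696664 -0.19438318] [2.36473902e-04 9.99923315e-01 1.23043268e-02 1.38272308e-03]
lip 0
top rail 523 c 618.2 15.9 wh 248.2 28.6 a 0.12 z 0.102
top catch 555 c 590.3 -83.3 wh 127.8 33.2 a 85.01 z 0.1098
top tab 62 c 640.0 -96.3 wh 28.5 8.5 a 1.4 z 0.1308
top offcut 557 c 511.3 -89.0 wh 75.1 35.4 a 81.01 z 0.0889
top jarbottle 426 c 734.7 -100.1 wh 34.5 107.7 a 1.26 z 0.1239
scene lip 162 c 637.4 98.9 wh 12.4 88.1 a 2.92 z 0.1066
scene rail 352 c 617.3 23.9 wh 254.4 12.2 a 1.3 z 0.1011
scene catch 388 c 590.3 -84.7 wh 126.4 31.0 a 87.42 z 0.109
scene tab 42 c 640.9 -95.8 wh 29.4 6.8 a 0.61 z 0.1299
scene offcut 284 c 510.6 -89.5 wh 75.4 39.1 a 80.52 z 0.0882
scene jarbottle 464 c 735.0 -100.8 wh 36.8 108.7 a 1.04 z 0.1224
```

View pics/top3c.png

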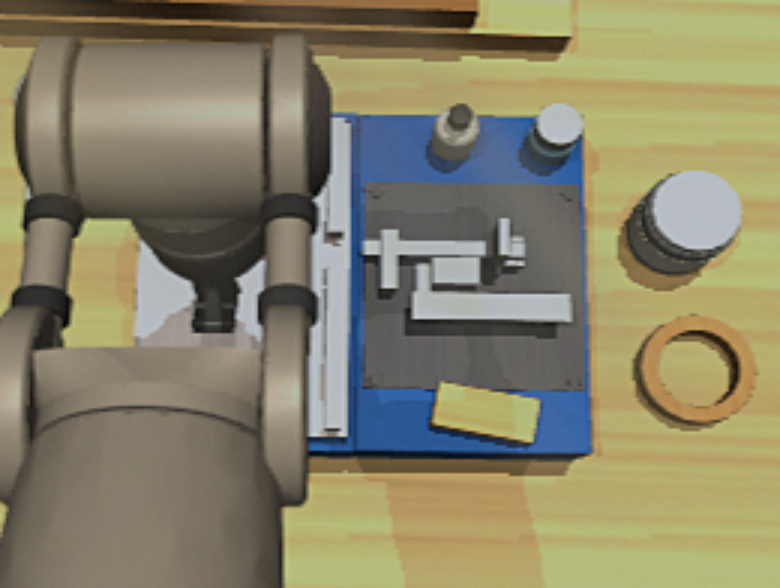

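View pics/scene3c.png

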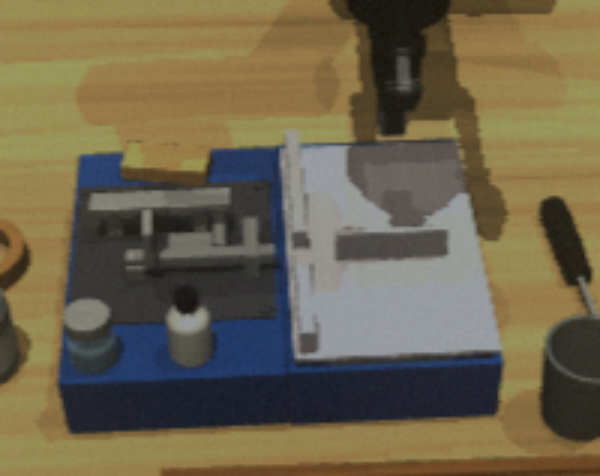

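```bash
python3 - <<'E'
from h import *
for n in('top1','top3','scene3'):
    c=dict(np.load(f'pics/{n}.npz')); P=cloud(c,c['world_from_camera'])[c['z_map']>0]
    yh=P[:,1]-.021*(P[:,0]-.6); xh=P[:,0]+.021*(P[:,1])
    Q=xh[(yh>.014)&(yh<.032)&(P[:,2]>.098)&(P[:,2]<.106)]
    h=np.histogram(Q,bins=np.arange(.4,.76,.004)); g=np.sort(Q); d=np.diff(g); k=np.argsort(d)[-3:]
    print(n,g[0],g[-1],[(g[i].round(4),g[i+1].round(4)) for i in k])
    R=(P[:,2]>.087)&(P[:,2]<.096)&(xh>.625)&(xh<.655)
    for a in np.arange(-.1,.01,.012):
        q=xh[R&(yh>a)&(yh<a+.012)]
        if len(q)>3: print('  rod',a.round(3),q.min().round(4),q.max().round(4),len(q))
    R=(P[:,2]>.077)&(P[:,2]<.14)&(xh>.61)&(xh<.66)&(yh>-.15)&(yh<-.09)
    for a in np.arange(-.15,-.09,.006):
        q=P[R&(yh>a)&(yh<a+.006),2]
        if len(q)>0: print('  z',a.round(3),np.percentile(q,[5,50,100]).round(4),len(q))
E
```

```text
top1 0.41306248778798316 0.6617368995656301 [(np.float64(0.5012), np.float64(0.5031)), (np.float64(0.4173), np.float64(0.4193)), (np.float64(0.5469), np.float64(0.5665))]
  rod -0.1 0.6327 0.6446 18
  rod -0.088 0.6265 0.6446 38
  rod -0.076 0.6258 0.6447 45
  rod -0.064 0.6259 0.6444 44
  rod -0.052 0.6255 0.6442 34
  rod -0.04 0.6257 0.6439 35
  rod -0.028 0.6325 0.6518 17
  rod -0.016 0.6285 0.6445 16
  rod -0.004 0.6315 0.6438 21
  z -0.12 [0.0812 0.0866 0.0945] 16
  z -0.114 [0.0825 0.0901 0.0939] 32
  z -0.108 [0.0803 0.0859 0.0916] 13
  z -0.102 [0.1057 0.1307 0.1359] 39
  z -0.096 [0.0907 0.1169 0.1351] 56
top3 0.4946350304484252 0.7428134727912621 [(np.float64(0.5313), np.float64(0.5333)), (np.float64(0.7114), np.float64(0.7138)), (np.float64(0.629), np.float64(0.6478))]
  rod -0.1 0.6327 0.6444 17
  rod -0.088 0.6262 0.6449 37
  rod -0.076 0.6256 0.6444 44
  rod -0.064 0.626 0.644 43
  rod -0.052 0.6263 0.6439 37
  rod -0.04 0.6321 0.6439 35
  rod -0.028 0.6311 0.6472 15
  rod -0.016 0.6264 0.6439 16
  rod -0.004 0.6325 0.644 19
  z -0.12 [0.0785 0.0875 0.0944] 16
  z -0.114 [0.0816 0.0909 0.0947] 32
  z -0.108 [0.0777 0.0858 0.0928] 13
  z -0.102 [0.1108 0.1316 0.1361] 37
  z -0.096 [0.091  0.1117 0.1365] 59
scene3 -0.6136782177898801 0.7449807194734837 [(np.float64(0.6304), np.float64(0.6478)), (np.float64(0.0665), np.float64(0.4905)), (np.float64(-0.6087), np.float64(0.0568))]
  rod -0.1 0.6282 0.6528 18
  rod -0.088 0.6273 0.6455 23
  rod -0.076 0.6253 0.6449 29
  rod -0.064 0.6252 0.6458 30
  rod -0.052 0.6254 0.6443 27
  rod -0.04 0.6314 0.6447 23
  rod -0.028 0.6278 0.6525 20
  rod -0.016 0.6255 0.6529 24
  rod -0.004 0.6314 0.6436 12
  z -0.12 [0.0793 0.0891 0.0955] 11
  z -0.114 [0.0792 0.087  0.0936] 26
  z -0.108 [0.0822 0.0881 0.094 ] 18
  z -0.102 [0.0852 0.1211 0.1358] 46
  z -0.096 [0.0833 0.1153 0.1329] 49
```

servo_tool(
  commands=[
    [0.004,-0.044,0,0,0,-0.003,0.04],
    [0.008,-0.088,0,0,0,-0.003,0.04],
    [0.012,-0.132,0,0,0,-0.003,0.04],
    [0.016,-0.176,0,0,0,-0.003,0.04],
    [0.02,-0.219,0,0,0,-0.003,0.04],
  ],
)

```text
t: 4.8
eef_pos: [0.615, -0.1214, 0.1998]
tool_rot: [0.0, 1.0, 0.011, 0.0]
contact_force: [0.1, -0.0, 0.3]
width: 0.472
```

servo_tool(
  commands=[
    [0,0,-0.02,0,0,0,0.04],
    [0,0,-0.04,0,0,0,0.04],
    [0,0,-0.045,0,0,0,0.04],
    [0,0,-0.05,0,0,0,0.04],
    [0,0,-0.05,0,0,0,0.04],
  ],
)

```text
t: 5.3
eef_pos: [0.6148, -0.119, 0.1502]
tool_rot: [0.0, 1.0, 0.011, 0.0]
contact_force: [0.1, 0.1, -0.1]
width: 0.47
```

```bash
python3 - <<'E'
from h import *
s=status.observe(); print(s['t'],s['eef_pos'],s['contact_force'],s['tool_rot'],s['width'])
c=snap('scene','s4'); P=cloud(c,c['world_from_camera'])
cv2.imwrite('pics/s4c.png',cv2.resize(c['img'][100:280,220:420],None,fx=4,fy=3.3)[:,:,::-1])
Q=P[(c['z_map']>0)]; m=(Q[:,0]>.55)&(Q[:,0]<.68)&(Q[:,1]>-.16)&(Q[:,1]<-.09)&(Q[:,2]>.133)&(Q[:,2]<.16)
Q=Q[m]; print(len(Q),Q.min(0),Q.max(0))
for z in np.arange(.133,.16,.004):
  q=Q[abs(Q[:,2]-z)<.002]; print(z.round(3),np.histogram(q[:,0],bins=np.arange(.56,.68,.008))[0], q[:,1].min() if len(q) else 0,q[:,1].max() if len(q) else 0)
snap('wrist','w4')
E
```

```text
5.3 [ 0.6148257  -0.11895501  0.15015132] [ 0.07353679  0.10168735 -0.05434435] [7.35668321e-05 9.99936553e-01 1.12642258e-02 5.10048664e-05] 0.4695212602932615
77 [ 0.59184071 -0.13171085  0.13374481] [ 0.65018188 -0.0979935   0.15996143]
0.133 [0 0 0 0 0 0 0 0 0 1 5 1 0 0] -0.1287901810469389 -0.0979935008506459
0.137 [0 0 0 0 1 0 0 0 0 0 4 0 0 0] -0.13077130221089586 -0.11218704629635515
0.141 [0 0 0 0 2 0 0 0 0 2 8 0 0 0] -0.13033862957271924 -0.10931551345381793
0.145 [0 0 0 0 2 0 0 0 0 1 6 6 0 0] -0.13039584821038727 -0.11131730896591557
0.149 [0 0 0 1 4 0 0 0 0 0 7 4 0 0] -0.12940045958421298 -0.11086570785665309
0.153 [0 0 0 0 0 0 0 0 0 3 8 2 0 0] -0.1317108458725399 -0.11067874462699867
0.157 [0 0 0 0 0 0 0 0 0 0 5 2 0 0] -0.1257210891376448 -0.11263032255234376
```

View pics/s4c.png

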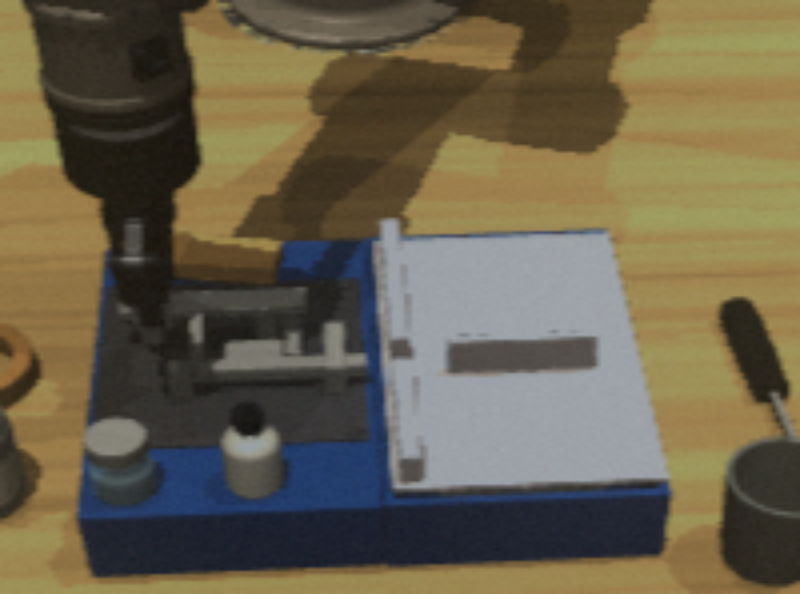

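View pics/w4.png

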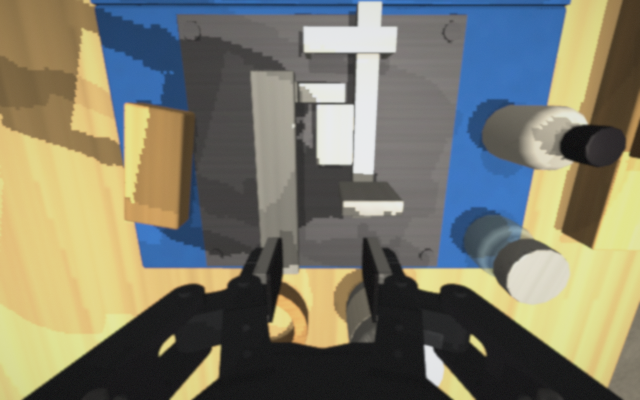

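servo_tool(
  commands=[
    [0.001,0,-0.006,0,0,0,0.04],
    [0.001,0,-0.012,0,0,0,0.04],
    [0.001,0,-0.016,0,0,0,0.04],
    [0.001,0,-0.019,0,0,0,0.04],
    [0.001,0,-0.02,0,0,0,0.04],
  ],
)

```text
t: 5.9
eef_pos: [0.6154, -0.1191, 0.1298]
tool_rot: [-0.0, 1.0, 0.011, -0.0]
contact_force: [1.0, 0.7, 0.6]
width: 0.468
```

servo_tool(
  commands=[
    [0,0,-0.001,0,0,0,0.04],
    [0,0,-0.002,0,0,0,0.04],
    [0,0,-0.003,0,0,0,0.04],
    [0,0,-0.004,0,0,0,0.04],
    [0,0,-0.004,0,0,0,0.04],
  ],
)

```text
t: 6.4
eef_pos: [0.6157, -0.1192, 0.1266]
tool_rot: [0.0, 1.0, 0.011, 0.0]
contact_force: [-0.9, 0.1, 1.5]
width: 0.468
```

servo_tool(
  commands=[
    [0,0,-0.001,0,0,0,0.04],
    [0,0,-0.002,0,0,0,0.04],
    [0,0,-0.002,0,0,0,0.04],
    [0,0,-0.002,0,0,0,0.04],
    [0,0,-0.002,0,0,0,0.04],
  ],
)

```text
t: 6.9
eef_pos: [0.6157, -0.1193, 0.1245]
tool_rot: [0.0, 1.0, 0.011, 0.0]
contact_force: [-1.2, 0.0, 3.6]
width: 0.468
```

```bash
cat > fm.py <<'E'
from h import *
import time
fs=[]
for i in range(6):
    s=status.observe(); fs.append(s['contact_force'])
print(s['t'],s['eef_pos'],np.mean(fs,0),np.std(fs,0),s['torque'])
E
python3 fm.py
```

```text
6.9 [ 0.61572472 -0.11925313  0.12446419] [-1.15996121  0.00369404  3.63282537] [0.0000000e+00 0.0000000e+00 4.4408921e-16] [-0.05252232  0.0877775   0.03227786]
```

servo_tool(
  commands=[
    [0,0,-0.001,0,0,0,0.04],
    [0,0,-0.002,0,0,0,0.04],
    [0,0,-0.003,0,0,0,0.04],
    [0,0,-0.003,0,0,0,0.04],
    [0,0,-0.003,0,0,0,0.04],
  ],
)

```text
t: 7.4
eef_pos: [0.6157, -0.1192, 0.1214]
tool_rot: [0.0, 1.0, 0.011, 0.0]
contact_force: [-0.6, -0.3, 4.5]
width: 0.47
```

servo_tool(
  commands=[
    [0,0,-0.001,0,0,0,0.04],
    [0,0,-0.002,0,0,0,0.04],
    [0,0,-0.002,0,0,0,0.04],
    [0,0,-0.002,0,0,0,0.04],
    [0,0,-0.002,0,0,0,0.04],
  ],
)

```text
t: 7.9
eef_pos: [0.6157, -0.1193, 0.1195]
tool_rot: [0.0, 1.0, 0.011, 0.0]
contact_force: [0.4, -1.0, 5.6]
width: 0.469
```

```bash
python3 - <<'E'
from h import *
s=status.observe(); print(s['t'],s['eef_pos'],s['contact_force'])
for n in('top','scene'):
    c=snap(n,n+'5'); P=cloud(c,c['world_from_camera'])[c['z_map']>0]
    for lo,hi in ((-.105,-.08),(-.08,-.06),(-.06,-.035)):
        m=(P[:,0]>.583)&(P[:,0]<.599)&(P[:,1]>lo)&(P[:,1]<hi)&(P[:,2]>.09)&(P[:,2]<.12); print(n,lo,m.sum(),np.median(P[m,2]))
c=snap('wrist','w5')
E
```

```text
7.9 [ 0.61570705 -0.11925621  0.11945354] [ 0.38218931 -1.00479533  5.56943692]
top -0.105 0 nan
top -0.08 0 nan
top -0.06 67 0.10174833467479572
scene -0.105 47 0.10144963839805388
scene -0.08 40 0.1011650719992831
scene -0.06 52 0.10088912692097862
  return _methods._mean(a, axis=axis, dtype=dtype,
  ret = ret.dtype.type(ret / rcount)
```

View pics/w5.png

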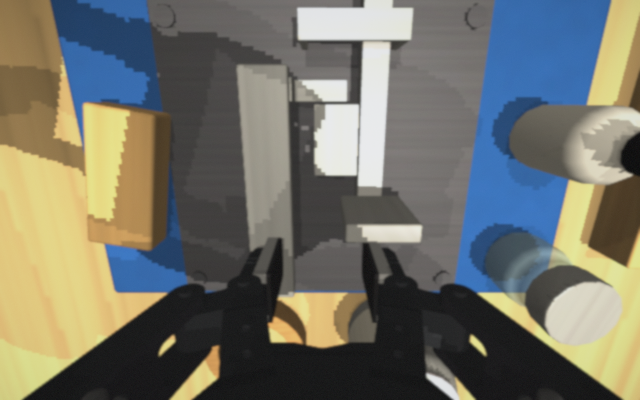

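servo_tool(
  commands=[
    [0,0.004,0,0,0,0,0.04],
    [0,0.008,0,0,0,0,0.04],
    [0,0.011,0,0,0,0,0.04],
    [0,0.014,0,0,0,0,0.04],
    [0,0.017,0,0,0,0,0.04],
  ],
)

```text
t: 8.55
eef_pos: [0.6158, -0.1036, 0.1196]
tool_rot: [0.001, 1.0, 0.011, 0.0]
contact_force: [-1.3, -5.7, 5.0]
width: 0.467
```

servo_tool(
  commands=[
    [0,0.004,0,0,0,0,0.04],
    [0,0.008,0,0,0,0,0.04],
    [0,0.012,0,0,0,0,0.04],
    [0,0.016,0,0,0,0,0.04],
    [0,0.02,0,0,0,0,0.04],
  ],
)

```text
t: 9.05
eef_pos: [0.6156, -0.0836, 0.1196]
tool_rot: [0.001, 1.0, 0.011, 0.0]
contact_force: [-1.5, -6.2, 5.8]
width: 0.466
```

```bash
python3 m.py 6 | grep -E 'catch|tab|^[0-9]'
```

```text
9.05 [ 0.61558111 -0.08360093  0.1195917 ] [-1.49999977 -6.15998282  5.8238662 ] [1.19119496e-03 9.99940246e-01 1.08657884e-02 1.40805315e-04]
top catch 42 c 598.2 -129.5 wh 33.0 7.5 a 84.69 z 0.1017
tab 0
scene catch 246 c 590.6 -84.1 wh 125.4 31.4 a 86.99 z 0.1009
scene tab 68 c 643.9 -73.7 wh 27.0 34.4 a 40.09 z 0.1297
```

servo_tool(
  commands=[
    [0,0.004,0,0,0,0,0.04],
    [0,0.008,0,0,0,0,0.04],
    [-0.001,0.012,0,0,0,0,0.04],
    [-0.001,0.015,0,0,0,0,0.04],
    [-0.001,0.018,0,0,0,0,0.04],
  ],
)

```text
t: 9.65
eef_pos: [0.6151, -0.0656, 0.1197]
tool_rot: [0.001, 1.0, 0.011, 0.001]
contact_force: [1.2, -5.9, 4.9]
width: 0.472
```

servo_tool(
  commands=[
    [0,0.002,0,0,0,0,0.04],
    [0,0.003,0,0,0,0,0.04],
    [0,0.004,0,0,0,0,0.04],
    [0,0.005,0,0,0,0,0.04],
    [0,0.006,0,0,0,0,0.04],
  ],
)

```text
t: 10.15
eef_pos: [0.615, -0.0598, 0.1197]
tool_rot: [0.001, 1.0, 0.011, 0.001]
contact_force: [-0.9, -10.9, 5.3]
width: 0.468
```

Force is rising; I'll nudge to confirm the stop.

servo_tool(
  commands=[
    [0,0.001,0,0,0,0,0.04],
    [0,0.002,0,0,0,0,0.04],
    [0,0.003,0,0,0,0,0.04],
    [0,0.003,0,0,0,0,0.04],
    [0,0.003,0,0,0,0,0.04],
  ],
)

```text
t: 10.65
eef_pos: [0.615, -0.0596, 0.1198]
tool_rot: [0.003, 1.0, 0.01, 0.001]
contact_force: [-1.3, -15.6, 3.6]
width: 0.465
```

servo_tool(
  commands=[
    [0,-0.003,0,0,0,0,0.04],
    [0,-0.007,0,0,0,0,0.04],
    [0,-0.009,0.005,0,0,0,0.04],
    [0,-0.009,0.02,0,0,0,0.04],
    [0,-0.009,0.05,0,0,0,0.04],
  ],
)

```text
t: 11.15
eef_pos: [0.6129, -0.0638, 0.167]
tool_rot: [-0.001, 1.0, 0.011, -0.003]
contact_force: [0.8, -0.9, 0.4]
width: 0.467
```

servo_tool(
  commands=[
    [0,0,0.04,0,0,0,0.04],
    [-0.03,0,0.08,0,0,0,0.04],
    [-0.07,0,0.1,0,0,0,0.04],
    [-0.11,0,0.1,0,0,0,0.04],
    [-0.15,0,0.1,0,0,0,0.04],
  ],
)

```text
t: 11.65
eef_pos: [0.4629, -0.064, 0.2695]
tool_rot: [0.0, 1.0, 0.011, 0.0]
contact_force: [0.6, -1.0, 0.7]
width: 0.47
```

servo_tool(
  commands=[
    [0,0.04,0,0,0,0,0.04],
    [0,0.08,0,0,0,0,0.04],
    [0,0.12,0,0,0,0,0.04],
    [0,0.16,0,0,0,0,0.04],
    [0,0.2,0,0,0,0,0.04],
  ],
)

```text
t: 12.15
eef_pos: [0.464, 0.1373, 0.2691]
tool_rot: [0.0, 1.0, 0.011, -0.0]
contact_force: [0.1, -0.8, 0.3]
width: 0.465
```

```bash
python3 m.py 7; python3 - <<'E'
from h import *
for n in('top1','top7','scene1','scene7'):
    c=dict(np.load(f'pics/{n}.npz')); P=cloud(c,c['world_from_camera'])[c['z_map']>0]
    q=P[(P[:,2]>.122)&(P[:,2]<.137)&(P[:,0]>.618)&(P[:,0]<.665)&(P[:,1]>-.12)&(P[:,1]<-.02)]
    print(n,len(q),np.percentile(q[:,1],[2,50,98]) if len(q) else '')
E
```

```text
12.15 [0.46399    0.13734028 0.26905129] [ 0.10249972 -0.7689931   0.28188253] [ 1.50511516e-04  9.99939831e-01  1.09614705e-02 -3.96757816e-04]
top lip 141 c 636.1 98.9 wh 7.0 88.4 a 0.38 z 0.1091
top rail 547 c 618.6 24.3 wh 249.0 26.1 a 5.45 z 0.1017
top catch 559 c 590.6 -83.3 wh 128.9 35.1 a 83.92 z 0.1095
top tab 58 c 638.6 -45.6 wh 28.8 6.7 a 1.12 z 0.1317
top offcut 560 c 511.0 -89.0 wh 75.1 35.2 a 81.22 z 0.0886
top jarbottle 428 c 732.6 -100.2 wh 34.1 107.9 a 4.43 z 0.124
scene lip 153 c 636.6 98.8 wh 10.6 87.7 a 1.18 z 0.107
scene rail 347 c 615.4 23.8 wh 255.8 12.1 a 1.24 z 0.101
scene catch 388 c 590.8 -84.0 wh 125.7 33.4 a 86.69 z 0.1088
scene tab 46 c 640.3 -46.1 wh 32.8 7.3 a 0.32 z 0.13
scene offcut 288 c 510.9 -89.6 wh 75.2 39.3 a 80.91 z 0.0882
scene jarbottle 481 c 734.4 -100.6 wh 37.4 108.3 a 2.04 z 0.122
top1 59 [-0.10046273 -0.09580596 -0.09199287]
top7 56 [-0.04894463 -0.04563351 -0.0421455 ]
scene1 38 [-0.09912938 -0.0960228  -0.09245271]
scene7 41 [-0.04949789 -0.04677433 -0.04232123]
```

View pics/top7c.png

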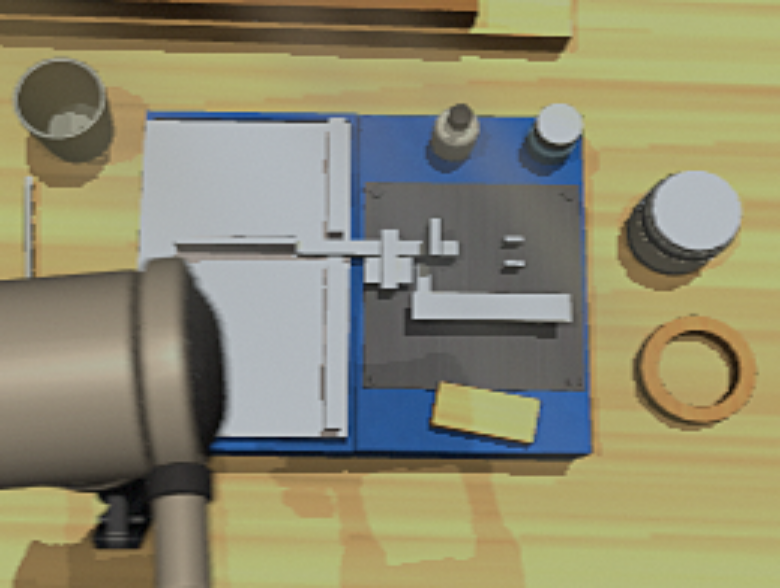

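View pics/scene7c.png

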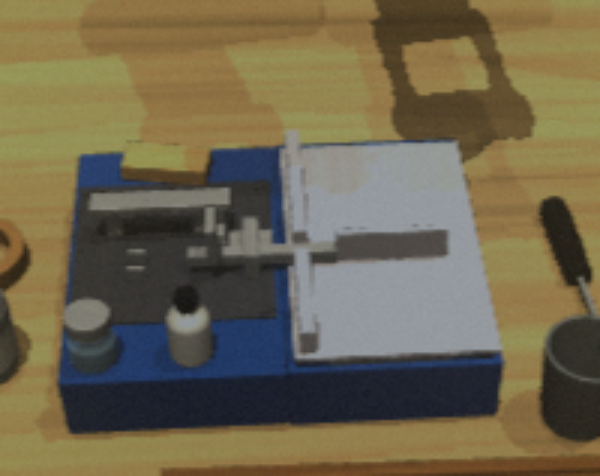

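The views show the cover shut, the bolt through the rail slot at (350,245) in the top crop, the catch back up, and the loose things where they were. I'm handing the job in.

```bash
python3 - <<'E'
from h import *
print(order.job_done())
E
```

```text
the job is handed in; nothing more can be done
None
```

The chest is closed and bolted, and I handed the job in at about 12 s of the 46 s allowed. I pushed the cover shut with the closed fingertips. I then opened the fingers to 40 mm, pressed the catch bar down about 8 mm with one fingertip, and kept it down while the other pushed the bolt's tab home. After that I took the hand away.

- **Cover:** it came up hard against its stop at about 24 N. Its slot centre is at x = 0.6385 m, against 0.638 m for the bolt rod, so they line up. It moved only about 81 mm, not 90 mm; I take that to mean it started about 8 mm from fully open.
- **Bolt:** the tab moved 50 mm by the top camera and 49 to 50 mm by the scene camera. It stopped hard at about 16 N. The catch was down 8 mm before the bolt moved, still down when measured partway along, and felt pressed throughout.
- **Catch:** its top is back at about 109.5 mm; it was 109.7 mm at the start.
- **Loose things:** the offcut, jar and bottle measured within about 2 mm of where they started, except for one early scene-camera reading of the jar and bottle that was about 4 mm off; the top camera showed no such shift. The tin, tape roll and pencil cup look unmoved in the pictures. The screwdriver was partly hidden in the last top view but looked in place in the scene view.

The robot was clear of everything, and the measured force was within noise of zero.

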